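Stop the marver plate rocking

TASK

The graphite marver plate rocks on one of its four corner feet. Press down on its corner lugs with the fingertips until you find the corner that sinks, then press that corner's flip-down shim tab fully flat so that the corner is carried. Leave the other three shims up, do not lift or shift the plate, and leave the jar, paddle and tweezers alone.

Things in the scene. Friction and masses are not known exactly. Their poses are not given: they have to be found in the camera images.
- plate: loose marver plate, 1.2 kg: dark graphite slab 186 (x) x 116 (y) x 12 mm on an H-shaped aluminium carrier 10 mm thick with four corner lugs, resting on four feet that look alike. Origin: centre of the carrier's underside, 36 mm above the bench; slab top 22 mm above it; x points away from the robot (within 0.35 rad), y left, z up
- lug_near_left (a point): centre of the top of the near left corner lug (-x, +y of the plate), a flat 44 (x) x 48 (y) x 10 mm, top 46 mm above the bench, on a rubber foot. Its shim tab (steel, 26 mm wide, 4 thick) sticks out from under its robot-side (-x) edge, sloping up: free end 60 mm from this point along -x, 49 mm above the bench; pressed flat: level, top 20 mm above the bench, free end 69 mm along -x
- lug_near_right (a point): centre of the top of the near right corner lug (-x, -y of the plate), a flat 44 (x) x 48 (y) x 10 mm, top 46 mm above the bench, on a rubber foot. Its shim tab (steel, 26 mm wide, 4 thick) sticks out from under its robot-side (-x) edge, sloping up: free end 60 mm from this point along -x, 49 mm above the bench; pressed flat: level, top 20 mm above the bench, free end 69 mm along -x
- lug_far_left (a point): centre of the top of the far left corner lug (+x, +y of the plate), a flat 44 (x) x 48 (y) x 10 mm, top 46 mm above the bench, on a rubber foot. Its shim tab (steel, 26 mm wide, 4 thick) sticks out from under its robot-side (-x) edge, sloping up: free end 60 mm from this point along -x, 49 mm above the bench; pressed flat: level, top 20 mm above the bench, free end 69 mm along -x
- lug_far_right (a point): centre of the top of the far right corner lug (+x, -y of the plate), a flat 44 (x) x 48 (y) x 10 mm, top 46 mm above the bench, on a rubber foot. Its shim tab (steel, 26 mm wide, 4 thick) sticks out from under its robot-side (-x) edge, sloping up: free end 60 mm from this point along -x, 49 mm above the bench; pressed flat: level, top 20 mm above the bench, free end 69 mm along -x
- shim_a (a joint): hinge angle of one of the four shims (which corner it is at varies): 0 (to 0.05 at the start) = up, grows as its tab is pressed down, 0.62 = flat on its stop. Stiff by friction: 3 to 8 N down near the tab's free end moves it, and it stays where it is left; when flat, its cam stands under the lug and carries it
- shim_b (a joint): hinge angle of one of the four shims (which corner it is at varies): 0 (to 0.05 at the start) = up, grows as its tab is pressed down, 0.62 = flat on its stop. Stiff by friction: 3 to 8 N down near the tab's free end moves it, and it stays where it is left; when flat, its cam stands under the lug and carries it
- shim_c (a joint): hinge angle of one of the four shims (which corner it is at varies): 0 (to 0.05 at the start) = up, grows as its tab is pressed down, 0.62 = flat on its stop. Stiff by friction: 3 to 8 N down near the tab's free end moves it, and it stays where it is left; when flat, its cam stands under the lug and carries it
- shim_d (a joint): hinge angle of one of the four shims (which corner it is at varies): 0 (to 0.05 at the start) = up, grows as its tab is pressed down, 0.62 = flat on its stop. Stiff by friction: 3 to 8 N down near the tab's free end moves it, and it stays where it is left; when flat, its cam stands under the lug and carries it
- mount: fixed dark steel mounting plate 300 (x) x 250 (y) x 10 mm under the marver, same axes as the plate; origin under its centre, on the bench. It carries the four feet: three are firm, one (at any corner) gives: pressed there, the lug starts to sink at about 4 N, is 4 mm down at about 6 N (plate tilted 0.04 rad) and springs back when let go
- jar: bystander: small closed glass jar, 52 mm across, 55 mm high, standing loose on the bench; origin under its centre
- paddle: bystander: loose graphite paddle with a wooden handle, 185 mm long, 18 mm high, lying on the bench along its x; origin on the bench near the blade's handle end
- tweezers: bystander: loose steel tweezers, 170 mm long, 10 mm high, lying on the bench along their x; origin under the middle of the arms

How it is judged:
On the way, in this order (a step that is already met when the one before it is completed fails the run):
1. the corner with the yielding foot is pressed down until the plate tilts by more than 0.02 rad (that corner about 2 mm down) (angle between plate's own z axis and vertical above 0.02 rad and height (world z) of plate below 0.0385 m), for 0.05 s.
2. that corner's shim is pressed flat (value of joint shim_c above 0.54 rad), for 0.2 s.
At the end, for the whole second after the job is handed in: the shim at the corner that rocked is flat (its joint above 0.54 of 0.62 rad), the other three are still up (below 0.2 rad), the plate lies at rest on its feet, level within 0.012 rad and within 15 mm of where it was; jar, paddle and tweezers within 25 mm of where they were (value of joint shim_c above 0.54 rad and value of joint each of shim_a, shim_b, shim_d below 0.2 rad and angle between plate's own z axis and vertical below 0.012 rad and distance of plate from where it was at the start of the episode below 0.015 m and linear speed of plate below 0.01 m/s and distance of each of jar, paddle, tweezers from where it was at the start of the episode below 0.025 m); the robot touches nothing.
It fails at once if a shim of a firm corner is pressed down (its joint above 0.2 rad) (value of joint any of shim_a, shim_b, shim_d above 0.2 rad).
It fails at once if the plate is lifted (its middle more than 6 mm up) or shifted by more than 20 mm (height (world z) of plate above 0.042 m or distance of plate from where it was at the start of the episode above 0.02 m).
It fails at once if the jar, paddle or tweezers are lifted or moved by more than 25 mm (distance of any of jar, paddle, tweezers from where it was at the start of the episode above 0.025 m).
It also fails if it takes over 51 s, if anything falls off the work surface, if the arm or the gripper's body presses on something with over 40 N, if the wrist force passes 120 N, or if a joint passes its speed limit or range.

ROBOT

A 7-joint arm with a two-finger parallel gripper is mounted at the origin on the work surface. World frame = base frame: x ahead of the robot, y to its left, z up, the work surface at z = 0. Lengths are in m, angles in rad, forces in N, time in s.
With the tool pointing down it reaches from about 0.425 to 0.875 m from the base axis. Payload 8.4 kg.
Tool frame: the origin (TCP) lies midway between the tips of the shut fingers; the grasp point (between the pads) lies 19 mm behind it; z points along the fingers, y is the line along which they close (so a half turn about z gives the same grasp; the last joint's range is limited). The gripper opens to 87 mm and grips with 3 to 60 N. Pads are 19 mm wide; open, the fingers measure 117 mm over their backs; the gripper's body (75 mm by 190 mm) begins 51 mm behind the grasp point.
Start: joints at [-1.334, 0.333, 0.04, 1.465, -0.013, 1.343, -0.059], TCP at [0.214, 0.614, 0.223] pointing down, gripper open.
Joint ranges: [-2.58, 2.58], [-0.38, 2.09], [-1.3, 1.39], [0.25, 2.4], [-1.5, 4.64], [0.08, 2.09], [-2.65, 2.65]. Speed limits (rad/s): [2.22, 2.22, 2.79, 2.79, 3.14, 3.14, 3.14].

INTERFACE

Orientations are given as [roll, pitch, yaw] about the fixed x, y, z axes, in that order (R = Rz(yaw) Ry(pitch) Rx(roll)).
In Python, from cell import get_obs, capture, camera_model, finish_job gives the robot as it stands. The module is installed in compiled form; this text tells all that it offers.
- The arm moves only by the tool carry_out, never from a script. Its arguments are lists of equal length, an entry for each row: "dp": the shift along the tool's x, y, z each as a share of 100 mm, from -1 to 1, a list of three; "spin": the turn about the tool's z as a share of pi rad, from -1 to 1. A call has 1 to 12 rows; each row is the pose to reach, as a shift and turn from the pose commanded when the call began, along the tool's axes at that moment, turning the shorter way round; what a row does not reach only later rows make up. A row lasts 1/8 s, in which the tool goes at most 62.5 mm and 10.7 degrees, less where a joint would pass 70% of its speed; a pose out of reach is approached as far as the arm can. A call with a number of a shift or a turn outside -1 to 1 is refused whole. A call with a gripper value outside its range is refused whole. "claw" is the opening, from 0 (shut) to 1 (fully open), set as the call begins (left out, the last holds). The fingers move at their own pace and stop on an object; "grip_force" is the grip in N (left out, the last holds). Time passes only in rows, so rows that repeat a pose let the fingers close. It gives the time, the measured TCP pose, the force, the opening and the grip force at its end, in the units of the state.
- get_obs(): the state, without advancing time (a new reading comes with each control period).
- capture(name): name is "scene" or "top" or "wrist"; returns the picture (480x640x3 uint8, red, green, blue); there is no depth.
- camera_model(name): a dict with "camera_matrix" (3x3 intrinsics, pixels), "k1" (the pictures are not rectified: a ray, as slopes to the right and down, at radius r is drawn at 1 + k1 r^2 times it, then the intrinsics apply), "R" (3x3) and "t" (3): a world point X has camera coordinates R X + t. Camera axes: x right, y down, z forward; pixel columns grow to the right and rows downward; lengths in m; the calibration is good to about 2 mm. A picture is of the moment at which its call begins: read the wrist's pose just before it. camera_model takes no time and is no camera call; for the wrist camera it gives the pose at the moment of the call.
- finish_job(): hands the job in; it is judged then, once.
The state is a dict: "t": time; "q": joint angles; "qvel": joint speeds; "effort": joint torques, N m; "tool_pos": TCP position; "ee_rot": TCP orientation; "contact_force": force on the tool from outside, world axes, zero at the start; "ft_torque": the same for the moment, N m; "opening": finger opening in m; "grip_force": force on a finger pad.
Only numpy, scipy, OpenCV 4.12 (cv2) and the standard library are available. Lean on these libraries where they do the work, as an engineer would, in place of code of your own. Each camera call takes 0.05 s, during which the arm holds its last target. There are 200 camera calls.

## Working session

There is one attempt and no reset: what is moved stays moved. The work goes in short steps, Python scripts to look and compute and a tool call to move; the robot and the scene stay as the last step left them, time stands still between calls to the robot, and variables do not carry over. Pictures are saved under pics/ and viewed, at most 10 in all, crops included, and the job is handed in when it is done.

Besides the shell and the picture viewer there is one more tool, called after "Request:" as name([rows], argument=value, ...), one row to a line, values as JSON. carry_out: Moves the arm, as the interface text tells. Its arguments: {"type":"object","properties":{"dp":{"type":"array"},"spin":{"type":"array"},"claw":{"type":"number"},"grip_force":{"type":"number"}},"required":["dp","spin"]}

```bash
mkdir -p pics; cat > h.py <<'E'
import numpy as np, cv2
from cell import *
def ray(name,u,v,z):
    m=camera_model(name);K=np.array(m['camera_matrix']);R=np.array(m['R']);t=np.array(m['t'])
    d=np.linalg.inv(K)@[u,v,1];p=d[:2].copy()
    for _ in range(30): p=d[:2]/(1+m['k1']*(p@p))
    c=-R.T@t; w=R.T@[p[0],p[1],1]
    return c+w*(z-c[2])/w[2]
def proj(name,X):
    m=camera_model(name);c=np.array(m['R'])@X+np.array(m['t']);p=c[:2]/c[2];p=p*(1+m['k1']*(p@p))
    return (np.array(m['camera_matrix'])@[p[0],p[1],1])[:2]
E
python3 - <<'E'
from h import *
for n in ['top','scene']: cv2.imwrite(f'pics/{n}0.png',capture(n)[:,:,::-1])
print(get_obs())
E
```

```text
{'t': 0.1, 'q': array([-1.33421322,  0.33382589,  0.03989768,  1.46615895, -0.01339812,
        1.34329816, -0.05849614]), 'qvel': array([-2.54792389e-05, -1.79458740e-03,  9.03374910e-04, -1.79628013e-03,
        1.56360762e-04,  1.23715398e-03,  1.03688990e-04]), 'effort': array([ 5.08070108e-03, -6.57801819e+01,  1.34081472e+00, -4.04715085e+01,
       -5.96151128e-02,  4.07573534e-02,  7.25189670e-05]), 'tool_pos': array([0.21408327, 0.61329618, 0.22176952]), 'ee_rot': array([-3.14017227e+00,  1.04437268e-04,  2.80577558e+00]), 'contact_force': array([ 0.19458219, -0.19777295, -1.39548801]), 'ft_torque': array([-0.00487459,  0.0186933 ,  0.02387699]), 'grip_force': 0.0, 'opening': 0.08692712048778772}
```

View pics/top0.png

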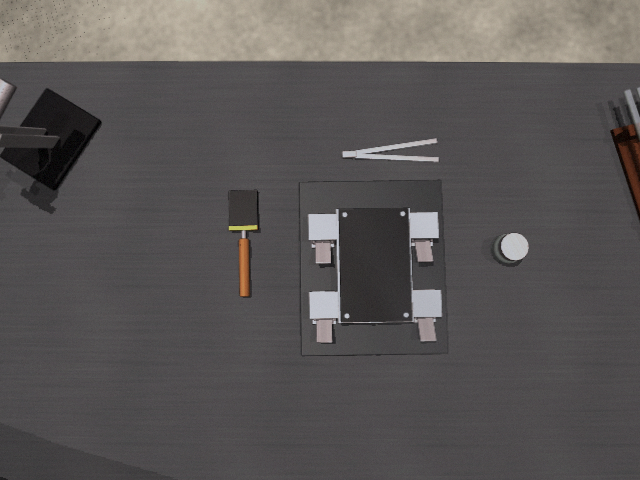

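View pics/scene0.png

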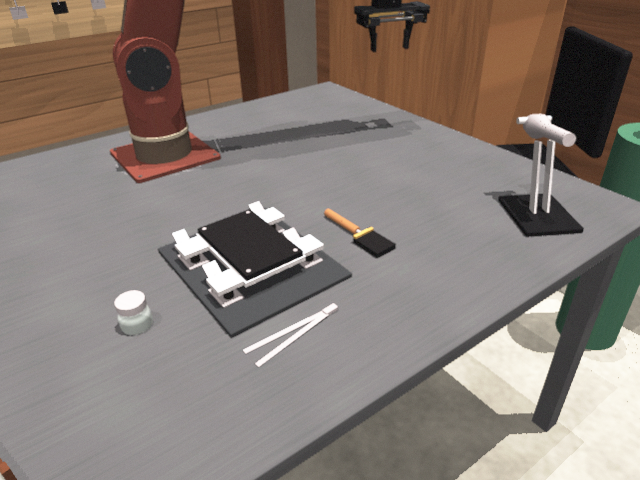

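The top view shows lugs at about (323,227) FL, (424,225) FR, (324,305) NL and (427,304) NR, each with its tab on the robot side. The paddle is to the left, the jar to the right and the tweezers beyond.

```bash
python3 - <<'E'
from h import *
for n,u,v in [('FL',323,227),('FR',424.5,225),('NL',324,305),('NR',427,304)]: print(n,ray('top',u,v,.046).round(4))
for n,u,v in [('mTL',299,182),('mTR',441,180),('mBL',302,355),('mBR',447,353)]: print(n,ray('top',u,v,.01).round(4))
for n,u,v in [('FL',323,264),('FR',426,262),('NL',325,343.5),('NR',428.5,341.5)]: print(n,'tab',ray('top',u,v,.049).round(4))
im=cv2.imread('pics/top0.png')[170:370,290:460]
cv2.imwrite('pics/c.png',cv2.resize(im,None,fx=3,fy=3,interpolation=cv2.INTER_CUBIC))
E
```

```text
FL [0.6339 0.0315 0.046 ]
FR [ 0.6379 -0.1384  0.046 ]
NL [0.5046 0.0294 0.046 ]
NR [ 0.5068 -0.1401  0.046 ]
mTL [0.7182 0.0737 0.01  ]
mTR [ 0.7227 -0.1755  0.01  ]
mBL [0.4205 0.0661 0.01  ]
mBR [ 0.4246 -0.179   0.01  ]
FL tab [0.5718 0.0313 0.049 ]
FR tab [ 0.5757 -0.1392  0.049 ]
NL tab [0.4424 0.0276 0.049 ]
NR tab [ 0.4462 -0.1409  0.049 ]
```

View pics/c.png

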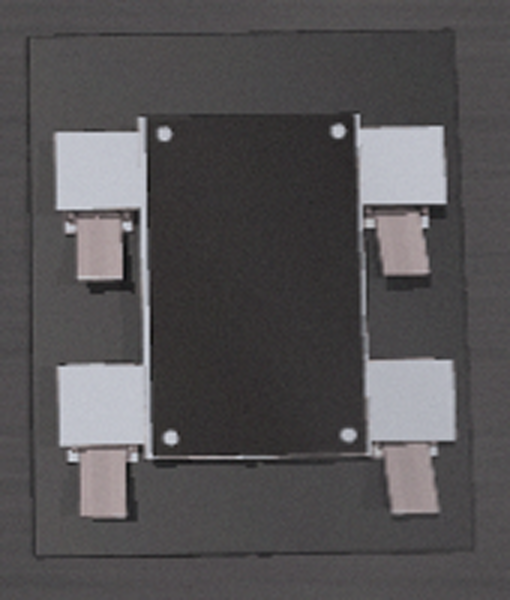

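Request:
carry_out([
  [-0.5,-0.35,0.1],
  [-1,-0.7,0.2],
  [-1,-0.7,0.2],
], spin=[0,0,0], claw=0, grip_force=10)

```text
t: 0.48
tool_pos: [0.2898, 0.5099, 0.2018]
ee_rot: [-3.139, 0.002, 2.798]
contact_force: [-0.4, -0.2, -0.1]
opening: 0.0648
grip_force: 0.0
```

Request:
carry_out([
  [-0.5,-0.35,0.1],
  [-1,-0.7,0.2],
  [-1,-0.7,0.2],
], spin=[0,0,0])

```text
t: 0.85
tool_pos: [0.3599, 0.4114, 0.1819]
ee_rot: [-3.14, 0.001, 2.798]
contact_force: [-0.3, 0.2, 0.1]
opening: 0.0349
grip_force: 0.0
```

Request:
carry_out([
  [-0.5,-0.35,0.1],
  [-1,-0.7,0.2],
  [-1,-0.7,0.2],
], spin=[0,0,0])

```text
t: 1.23
tool_pos: [0.4305, 0.3128, 0.162]
ee_rot: [-3.14, 0.001, 2.799]
contact_force: [-1.0, 1.2, -0.2]
opening: 0.0056
grip_force: 0.0
```

Request:
carry_out([
  [-0.5,-0.35,0.1],
  [-1,-0.7,0.2],
  [-1,-0.7,0.2],
], spin=[-0.05,-0.107,-0.107])

```text
t: 1.6
tool_pos: [0.501, 0.2152, 0.1421]
ee_rot: [-3.14, -0.0, 3.141]
contact_force: [0.1, 0.6, -0.8]
opening: 0.0008
grip_force: 0.0
```

Request:
carry_out([
  [-0.33,-0.46,0.15],
  [-0.67,-0.92,0.3],
  [-0.67,-0.92,0.3],
], spin=[0,0,0])

```text
t: 1.98
tool_pos: [0.5677, 0.1228, 0.1115]
ee_rot: [-3.139, -0.001, 3.136]
contact_force: [0.1, 0.7, 0.7]
opening: 0.0006
grip_force: 0.0
```

Request:
carry_out([
  [-0.33,-0.46,0.15],
  [-0.66,-0.92,0.45],
  [-0.66,-0.92,0.45],
  [-0.66,-0.92,0.45],
], spin=[0,0,0,0])

```text
t: 2.48
tool_pos: [0.6324, 0.0364, 0.0673]
ee_rot: [3.14, -0.001, -3.14]
contact_force: [0.8, -0.3, -0.2]
opening: 0.0003
grip_force: 0.0
```

Request:
carry_out([
  [0,-0.04,0.1],
  [0,-0.04,0.19],
  [0,-0.04,0.19],
], spin=[0,0,0])

```text
t: 2.85
tool_pos: [0.6318, 0.0303, 0.0477]
ee_rot: [3.141, -0.001, -3.141]
contact_force: [0.1, -0.0, 0.6]
opening: 0.0002
grip_force: 0.0
```

Request:
carry_out([
  [0,0,0.015],
  [0,0,0.015],
], spin=[0,0])

```text
t: 3.1
tool_pos: [0.6328, 0.0296, 0.0472]
ee_rot: [3.142, 0.0, -3.141]
contact_force: [-0.2, -0.4, 0.5]
opening: 0.0005
grip_force: 0.0
```

Request:
carry_out([
  [0,0,0.015],
  [0,0,0.015],
], spin=[0,0])

```text
t: 3.35
tool_pos: [0.633, 0.0295, 0.0465]
ee_rot: [3.141, 0.001, -3.141]
contact_force: [-3.8, 0.4, 6.7]
opening: 0.0003
grip_force: 3.7
```

Request:
carry_out([
  [0,0,0.008],
  [0,0,0.008],
  [0,0,0.008],
], spin=[0,0,0])

```text
t: 3.72
tool_pos: [0.633, 0.0296, 0.0465]
ee_rot: [3.141, 0.001, -3.141]
contact_force: [-6.5, 0.4, 13.3]
opening: 0.0005
grip_force: 7.0
```

Request:
carry_out([
  [0,0,-0.25],
  [0.4,0,-0.25],
  [0.9,0,-0.25],
  [0.9,0,-0.25],
], spin=[0,0,0,0])

```text
t: 4.22
tool_pos: [0.539, 0.0294, 0.0693]
ee_rot: [3.141, -0.003, -3.141]
contact_force: [1.2, 0.0, 0.4]
opening: 0.0003
grip_force: 0.0
```

Request:
carry_out([
  [0.38,0,0.0],
  [0.38,0,0.15],
  [0.38,0,0.21],
  [0.38,0,0.21],
], spin=[0,0,0,0])

```text
t: 4.72
tool_pos: [0.5052, 0.0293, 0.0483]
ee_rot: [-3.141, -0.0, -3.141]
contact_force: [0.0, 0.4, 0.6]
opening: 0.0006
grip_force: 0.0
```

Request:
carry_out([
  [0,0,0.015],
  [0,0,0.015],
], spin=[0,0])

```text
t: 4.97
tool_pos: [0.505, 0.0294, 0.0473]
ee_rot: [-3.141, 0.0, -3.141]
contact_force: [-0.4, -0.1, -0.5]
opening: 0.0003
grip_force: 0.0
```

Request:
carry_out([
  [0,0,0.015],
  [0,0,0.015],
], spin=[0,0])

```text
t: 5.22
tool_pos: [0.505, 0.0295, 0.0461]
ee_rot: [3.141, 0.001, -3.141]
contact_force: [0.2, -0.3, 3.0]
opening: 0.0006
grip_force: 1.9
```

Request:
carry_out([
  [0,0,0.01],
  [0,0,0.01],
], spin=[0,0])

```text
t: 5.48
tool_pos: [0.5049, 0.0295, 0.045]
ee_rot: [3.141, 0.001, -3.141]
contact_force: [-0.9, 0.1, 4.2]
opening: 0.0007
grip_force: 2.3
```

Sinking here. Press on to confirm.

Request:
carry_out([
  [0,0,0.015],
  [0,0,0.02],
  [0,0,0.02],
], spin=[0,0,0])

```text
t: 5.85
tool_pos: [0.5048, 0.0296, 0.0429]
ee_rot: [3.141, 0.0, -3.141]
contact_force: [-1.1, 0.1, 5.5]
opening: 0.0004
grip_force: 2.8
```

Request:
carry_out([
  [0,0,0.01],
  [0,0,0.01],
  [0,0,0.01],
], spin=[0,0,0])

```text
t: 6.22
tool_pos: [0.5048, 0.0297, 0.0424]
ee_rot: [3.141, 0.0, -3.141]
contact_force: [-3.9, -0.3, 11.9]
opening: 0.0006
grip_force: 5.9
```

Request:
carry_out([
  [0,0,-0.25],
  [0.3,0,-0.25],
  [0.56,-0.01,-0.25],
  [0.56,-0.01,-0.25],
], spin=[0,0,0,0])

```text
t: 6.72
tool_pos: [0.4468, 0.0285, 0.0663]
ee_rot: [3.141, -0.001, -3.141]
contact_force: [1.2, -0.5, -0.2]
opening: 0.0004
grip_force: 0.0
```

Request:
carry_out([
  [0,0,0.08],
  [0,0,0.16],
  [0,0,0.24],
  [0,0,0.3],
  [0,0,0.3],
], spin=[0,0,0,0,0])

```text
t: 7.35
tool_pos: [0.4485, 0.0283, 0.0361]
ee_rot: [-3.141, -0.001, -3.141]
contact_force: [-0.1, 0.7, 0.4]
opening: 0.0006
grip_force: 0.0
```

```bash
python3 - <<'E'
from h import *
a=capture('scene')[180:340,130:330]; b=capture('wrist')
cv2.imwrite('pics/d.png',np.hstack([cv2.resize(a,(500,400),interpolation=cv2.INTER_CUBIC)[:,:400],cv2.resize(b,(400,300))[:, :].copy() if 0 else cv2.resize(b,(400,400))])[:,:,::-1])
E
```

```text
(no output)
```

View pics/d.png

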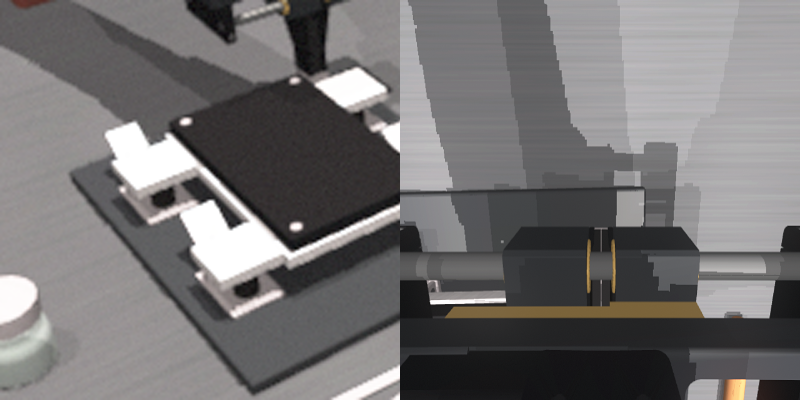

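The scene crop shows the fingers just robot-side of the near-left lug, about (312,65), with its tab hidden behind. The right-hand tabs are still up. I'll keep pressing and watch the force.

Request:
carry_out([
  [0,0,0.04],
  [0,0,0.08],
  [0,0,0.12],
], spin=[0,0,0])

```text
t: 7.82
tool_pos: [0.4486, 0.0285, 0.0245]
ee_rot: [3.142, -0.0, -3.141]
contact_force: [-2.0, 0.5, 2.7]
opening: 0.0003
grip_force: 1.3
```

Request:
carry_out([
  [0,0,0.02],
  [0,0,0.03],
], spin=[0,0])

```text
t: 8.07
tool_pos: [0.4485, 0.0285, 0.0216]
ee_rot: [-3.141, -0.0, -3.141]
contact_force: [-1.9, -0.8, 2.2]
opening: 0.0
grip_force: 1.3
```

Tab is being pressed; go to the stop.

Request:
carry_out([
  [0,0,0.015],
  [0,0,0.02],
  [0,0,0.02],
], spin=[0,0,0])

```text
t: 8.45
tool_pos: [0.4487, 0.0285, 0.0202]
ee_rot: [3.141, -0.0, -3.141]
contact_force: [-5.4, -0.6, 9.9]
opening: 0.0003
grip_force: 5.2
```

Request:
carry_out([
  [0,0,0.01],
  [0,0,0.01],
  [0,0,0.01],
], spin=[0,0,0])

```text
t: 8.82
tool_pos: [0.4487, 0.0285, 0.0197]
ee_rot: [3.141, -0.0, -3.141]
contact_force: [-9.6, -0.6, 21.0]
opening: 0.0005
grip_force: 10.3
```

Request:
carry_out([
  [0,0,-0.15],
  [0,0,-0.5],
  [0,0.5,-1],
  [0,1,-1],
  [0,1,-1],
  [0,1,-1],
], spin=[0,0,0,0,0,0])

```text
t: 9.57
tool_pos: [0.4486, 0.128, 0.1188]
ee_rot: [-3.141, 0.0, -3.141]
contact_force: [0.7, -0.0, -0.0]
opening: 0.0006
grip_force: 0.0
```

Request:
carry_out([
  [0,0.5,-0.3],
  [0,1,-0.3],
  [0,1,-0.3],
  [0,1,-0.3],
], spin=[0,0,0,0])

```text
t: 10.07
tool_pos: [0.4487, 0.2266, 0.1482]
ee_rot: [-3.14, -0.001, 3.14]
contact_force: [0.0, -0.5, 0.3]
opening: 0.0005
grip_force: 0.0
```

```bash
python3 - <<'E'
from h import *
a=capture('scene')[180:340,140:340]; b=capture('top')[170:370,290:460]
r=lambda i:cv2.resize(i,(400,400),interpolation=cv2.INTER_CUBIC)
cv2.imwrite('pics/e.png',np.hstack([r(a),r(b)])[:,:,::-1]); print(get_obs()['contact_force'])
E
```

```text
[ 0.44041855 -0.08399428 -0.44688583]
```

View pics/e.png

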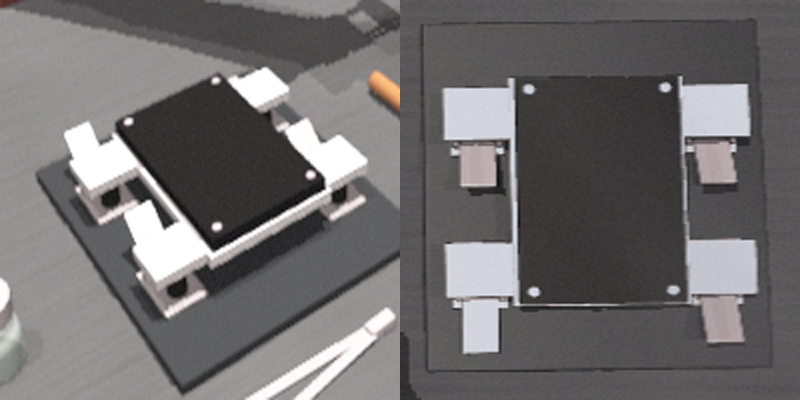

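The near-left tab at about (480,327) is now flat: longer and brighter in the top view. The other three are still up, and the plate hasn't moved.

```bash
python3 -c "
from cell import *
print(finish_job())"
```

```text
the job is handed in; nothing more can be done
None
```

The near-left corner was the one that rocked (it sank about 4 mm when pressed). I pressed its shim flat onto its stop, left the other three up, and handed the job in at about 10 s; the hand-in did not report a verdict.

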